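Strip the counter fan for its lint wash

ROBOT

A 7-joint arm with a two-finger parallel gripper is mounted at the origin on a cart in front of the work surface, level with it; the furniture and walls round the work are solid. World frame = base frame: x ahead of the robot, y to its left, z up, the work surface at z = 0. Lengths are in m, angles in rad, forces in N, time in s.
With the tool pointing down it reaches from about 0.35 to 0.9 m from the base axis. Payload 8.1 kg.
Tool frame: the origin (TCP) lies on the centre line of the jaws, within the pads' length; the fingertips stand 19 mm ahead of it and the grasp point (between the pads) is the TCP (arm.tip_reach is the distance from the TCP to the fingertips, in m); z points along the fingers, y is the line along which they close (so a half turn about z gives the same grasp; the last joint's range is limited). The gripper opens to 92 mm and grips with 3 to 60 N. Pads are 19 mm wide; open, the fingers measure 130 mm over their backs; the gripper's body (75 mm by 190 mm) begins 47 mm behind the grasp point.
Start: joints at [-1.427, 0.434, 0.025, 1.573, -0.012, 1.134, -0.075], TCP at [0.153, 0.606, 0.207] pointing down, gripper open.
Joint ranges: [-2.62, 2.62], [-0.44, 2.09], [-1.27, 1.32], [0.08, 2.57], [-1.32, 4.46], [0.12, 2], [-2.74, 2.74]. Speed limits (rad/s): [2.22, 2.22, 3.01, 3.01, 3.14, 3.14, 3.14].

INTERFACE

Orientations are given as a rotation vector (axis times angle).
In Python, from cell import arm gives the robot as it stands.
- The arm moves only by the tool arm_command, never from a script. Its argument "targets" is a list that holds one entry, the list of rows, each a list of 6 numbers: the shift along the tool's x, y, z in m, then the turn, a rotation vector about the tool's x, y, z in rad. A call has 1 to 10 rows; each row shifts and turns the commanded pose from where the row before left it, along the tool's axes as they then stand; what a row does not reach is not made up. A row lasts 1/8 s, in which the tool goes at most 62.5 mm and 10.7 degrees, less where a joint would pass 70% of its speed; a pose out of reach is approached as far as the arm can. A call with a gripper value outside its range is refused whole. "jaw" is the finger opening in m, from 0 to 0.0918, set as the call begins (left out, the last holds). The fingers move at their own pace and stop on an object; "newtons" is the grip in N (left out, the last holds). Time passes only in rows, so rows that do not move let the fingers close. It gives the time, the measured TCP pose, the force, the opening and the grip force at its end, in the units of the state.
- arm.observe(): the state, without advancing time (a new reading comes with each control period).
- arm.get_image(name): name is "side" or "top" or "wrist"; returns a dict with "pixels" (480x640x3 uint8, red, green, blue), "z_map" (480x640 float32, m along the optical axis (not along the pixel's ray), 0 where there is no reading), "fx", "fy", "cx", "cy" (pixels), "dist" ([k1, k2, p1, p2, k3] as OpenCV has them; the pictures are not rectified), "xyz" and "rotation" of the camera in the world; the wrist camera has in their place "T_tool_cam" (4x4, takes a point from camera to tool coordinates, whose origin is the TCP and whose axes are the flange's). Camera axes: x right, y down, z forward; pixel columns grow to the right and rows downward; lengths in m; the calibration is good to about 2 mm. A picture is of the moment at which its call begins: read the wrist's pose just before it.
- arm.sign_off(): hands the job in; it is judged then, once.
The state is a dict: "clock": time; "joints": joint angles; "dq": joint speeds; "joint_efforts": joint torques, N m; "position": TCP position; "ee_rot": TCP orientation; "force": force on the tool from outside, world axes, zero at the start; "ft_torque": the same for the moment, N m; "width": opening from 0.0 (shut) to 1.0 (fully open); "gripper_force": force on a finger pad.
Only numpy, scipy, OpenCV 4.12 (cv2) and the standard library are available. Lean on these libraries where they do the work, as an engineer would, in place of code of your own. Each camera call takes 0.05 s, during which the arm holds its last target. There are 200 camera calls.

TASK

The little counter fan points at the ceiling with its front guard already off. Unscrew the black nut that holds the blade (left-hand thread: it comes off clockwise), following it by feel so that the plastic thread is never forced, and put it in the small compartment of the grey tray. Then lift the blade off its shaft and lay it flat, hub upright, in the tray's large compartment; drop nothing and leave the other things on the counter where they are.

Things in the scene. Friction and masses are not known exactly. Their poses are not given: they have to be found in the camera images.
- fan: White fan, fixed; it does not shift. Round foot 148 mm wide, U bracket with black knobs (190 mm wide along the fan's y), open drum 157 mm outside, 143 mm inside, rim 98 mm above the counter. Origin: on the counter, on the axis of the upright shaft; z up. The shaft cannot turn. A yellow pencil stub, stuck through the drum wall along the fan's +x (104 mm from the axis, 78 mm up), blocks the blade.
- shaft_tip (a point): Tip of the grey plastic shaft, 123.5 mm above the counter. Its top 19 mm, above the blade's hub, carry a coarse left-hand thread 14 mm across (pitch not known, axial play under 1 mm). The plastic strips when shaft and nut press on each other with more than 20 N in all: nut turned while held at one height, pulled before it is free, pushed down or aside, or tightened.
- blade_nut: Black ribbed cap nut, 38 mm across, 28 mm high, 30 g, with a white arrow on top that points the way it comes off: clockwise from above. Origin: centre of its open underside; z up through the closed top. At the start it sits tight on the hub, underside 104 to 106 mm above the counter, pressed up with 4 to 6 N by a rubber spring washer under the hub. Counter-clockwise tightens it.
- nut_top (a point): Centre of the nut top. Grasp round the ribs from above, any yaw; a grip of 30 N turns it. It climbs as it turns: raise the tool as it pushes up; up to 6 N up or down on the tool is fine. It is free of the thread after 2.6 to 4.5 rad (different from start to start): then only its weight holds it, and 16 mm higher it is clear of the shaft. If it resists a 4 mm tug with 5 N it is not free yet.
- fan_blade: Blue-grey five-vaned blade, 124 mm across, 70 g. Hub: cylinder 40 mm across, 38 mm high, with a 16 mm bore; the vanes stand on its lowest 20 mm, the 18 mm above are free to grasp from above, any yaw. Origin: centre of the hub's underside, z up; 66 to 69 mm above the counter while on the shaft. Keyed by two drive dogs; lifts straight off, 58 mm until clear of the tip.
- parts_tray: Shallow grey plastic tray, fixed, 230 mm along its x, 160 mm along its y, walls 4 mm thick and 26 mm high, floor 4 mm thick. A cross wall divides it: small compartment on its -x side, large one on its +x side. Origin: centre of its underside.
- nut_place (a point): Centre of the floor of the tray's small compartment (inside 70 mm along the tray's x, 152 mm along its y). Axes as the tray's; z = 0 is the floor's top.
- blade_place (a point): Centre of the floor of the tray's large compartment (inside 148 mm along x, 152 mm along y). Axes as the tray's; z = 0 is the floor's top.
- hook_stand_pole (a point): Foot of the upright pole (20 mm thick, 0.8 m high) of the fixed garment hook stand on the counter; the arm must go round it.
- desk_bell: Service bell, white dome, 84 mm across, 52 mm high; bystander.
- rubber_stamp: Rubber stamp standing upright, wooden block with a black knob, 26 x 40 mm, 67 mm high; bystander.
- ticket_pad: Yellow ticket pad lying flat, 131 x 69 x 12 mm; bystander.
Mind the look-alikes: they are no part of the job. What is shaped like the blade_nut but purple is not meant.

How it is judged:
On the way, in this order (a step that is already met when the one before it is completed fails the run):
1. the nut is unscrewed and lifted clear of the shaft, the blade still on it (z of blade_nut in the frame of fan above 0.126 m and horizontal distance between fan_blade and fan below 0.006 m and z of fan_blade in the frame of fan below 0.075 m), for 0.1 s.
2. the nut lies in the tray's small compartment (x of blade_nut in the frame of nut_place between -0.033 and 0.033 m and y of blade_nut in the frame of nut_place between -0.074 and 0.074 m and z of blade_nut in the frame of nut_place between -0.004 and 0.032 m and linear speed of blade_nut below 0.05 m/s), for 0.2 s.
At the end, for the whole second after the job is handed in: The nut lies at rest inside the tray's small compartment (on its floor, either way up) and the blade lies at rest in the large compartment, hub upright: within 22 mm of the compartment's centre, hub underside within 5 mm of the floor, tilted less than 0.12 rad. Everything is let go (x of blade_nut in the frame of nut_place between -0.033 and 0.033 m and y of blade_nut in the frame of nut_place between -0.074 and 0.074 m and z of blade_nut in the frame of nut_place between -0.004 and 0.032 m and horizontal distance between fan_blade and blade_place below 0.022 m and z of fan_blade in the frame of blade_place below 0.005 m and angle between fan_blade's own z axis and vertical below 0.12 rad and linear speed of each of blade_nut, fan_blade below 0.02 m/s); the robot touches nothing.
It fails at once if the plastic thread is forced: nut and shaft press on each other with more than 20 N in all (pulled before it is free, pushed, turned without letting it climb, or tightened) (contact force between blade_nut and fan above 20 N).
It fails at once if the nut or the blade is dropped (it falls freely faster than 0.75 m/s, some 3 cm) ((linear speed of blade_nut above 0.75 m/s and contact force between blade_nut and the fingers below 0.05 N) or (linear speed of fan_blade above 0.75 m/s and contact force between fan_blade and the fingers below 0.05 N)).
It fails at once if another thing on the counter is shifted by more than 20 mm (distance of any of desk_bell, rubber_stamp, ticket_pad from where it was at the start of the episode above 0.02 m).
It also fails if it takes over 72 s, if anything falls off the work surface, if the arm or the gripper's body presses on something with over 40 N, if the wrist force passes 120 N, or if a joint passes its speed limit or range.

## Working session

There is one attempt and no reset: what is moved stays moved. The work goes in short steps, Python scripts to look and compute and a tool call to move; the robot and the scene stay as the last step left them, time stands still between calls to the robot, and variables do not carry over. Pictures are saved under pics/ and viewed, at most 13 in all, crops included, and the job is handed in when it is done.

Besides the shell and the picture viewer there is one more tool, called after "Emit:" by a JSON object that holds its "method" and its "body", one argument or row to a line. arm_command: Moves the arm, as the interface text tells. Its arguments: {"type":"object","properties":{"targets":{"type":"array","items":{"type":"array","items":{"type":"array","items":{"type":"number"}}}},"jaw":{"type":"number"},"newtons":{"type":"number"}},"required":["targets"]}

```bash
ls; mkdir -p pics
cat > h.py <<'E'
import numpy as np, cv2
from scipy.spatial.transform import Rotation as R
from cell import arm
def grab(n):
    s=arm.observe(); im=arm.get_image(n)
    K=np.array([[im['fx'],0,im['cx']],[0,im['fy'],im['cy']],[0,0,1.]])
    if n=='wrist':
        T=np.eye(4);T[:3,:3]=R.from_rotvec(s['ee_rot']).as_matrix();T[:3,3]=s['position']
        T=T@np.array(im['T_tool_cam'])
    else:
        T=np.eye(4); r=np.array(im['rotation'])
        T[:3,:3]=r if r.shape==(3,3) else R.from_rotvec(r).as_matrix(); T[:3,3]=im['xyz']
    return dict(px=im['pixels'],z=im['z_map'],K=K,d=np.array(im['dist']),T=T)
def ray(g,uv):
    p=cv2.undistortPoints(np.array(uv,float).reshape(-1,1,2),g['K'],g['d']).reshape(-1,2)
    return np.c_[p,np.ones(len(p))]
def onplane(g,uv,h):
    d=ray(g,uv)@g['T'][:3,:3].T; o=g['T'][:3,3]
    return o+d*((h-o[2])/d[:,2])[:,None]
def cloud(g):
    v,u=np.mgrid[:480,:640]; r=ray(g,np.c_[u.ravel(),v.ravel()])*g['z'].reshape(-1,1)
    return (r@g['T'][:3,:3].T+g['T'][:3,3]).reshape(480,640,3)
def save(g,n,crop=None,s=1):
    a=g['px'][:,:,::-1]
    if crop: a=a[crop[1]:crop[3],crop[0]:crop[2]]
    cv2.imwrite('pics/'+n,cv2.resize(a,None,fx=s,fy=s,interpolation=cv2.INTER_CUBIC))
E
python3 - <<'E'
from h import *
for n in ['top','side']:
    g=grab(n); save(g,n+'0.png'); print(n,g['T'].round(3).tolist(),g['K'].round(1).tolist())
s=arm.observe(); print({k:np.round(v,3).tolist() for k,v in s.items()})
E
```

```text
pics
top [[-0.015, -0.995, 0.102, 0.402], [-1.0, 0.013, -0.019, -0.062], [0.018, -0.102, -0.995, 1.368], [0.0, 0.0, 0.0, 1.0]] [[547.0, 0.0, 319.3], [0.0, 547.0, 245.2], [0.0, 0.0, 1.0]]
side [[-0.996, 0.053, -0.071, 0.586], [0.088, 0.548, -0.832, 0.74], [-0.006, -0.835, -0.55, 0.634], [0.0, 0.0, 0.0, 1.0]] [[490.8, 0.0, 318.6], [0.0, 490.8, 235.9], [0.0, 0.0, 1.0]]
{'clock': 0.1, 'joints': [-1.427, 0.435, 0.025, 1.574, -0.012, 1.134, -0.075], 'dq': [0.001, -0.001, 0.0, -0.001, 0.001, 0.0, -0.0], 'joint_efforts': [0.003, -66.913, 0.988, -31.515, -0.061, 0.037, 0.0], 'position': [0.153, 0.606, 0.206], 'ee_rot': [-0.387, -3.118, 0.002], 'force': [0.829, -1.001, -0.205], 'ft_torque': [0.0, -0.017, 0.002], 'gripper_force': 0.0, 'width': 1.003}
```

View pics/top0.png

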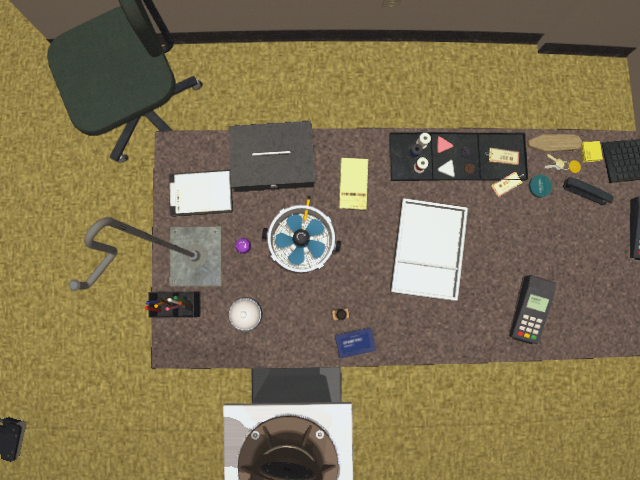

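View pics/side0.png

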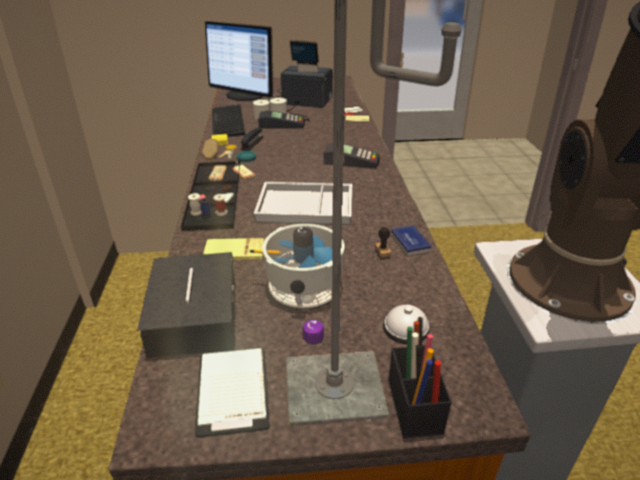

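Top view: the fan is at (302,238) with the dark nut at its centre. A purple look-alike nut is at (243,246). The tray is at (430,250) with its small compartment on the lower (robot) side. The pole foot is at (195,255), bell (245,314), stamp (341,314), pad (353,183). Two nut-shaped things are visible: the black one on the shaft fits, the purple one on the counter is the decoy. I'll measure and confirm in one crop.

Run:
```python
from h import *
g=grab('top'); save(g,'nutcrop.png',(225,180,385,300),5)
c=cloud(g); px=g['px'].astype(int)
z=c[...,2]
# nut: dark near fan centre with height
v,u=np.mgrid[:480,:640]
near=np.hypot(u-302,v-238)<40
P=c[near&(z>.115)&(z<.15)]; print('nut cloud',len(P),np.median(P,0),P.min(0),P.max(0))
m=near&(abs(z-.098)<.012)&(px.min(2)>120)
Q=c[m]; A=np.c_[2*Q[:,:2],np.ones(len(Q))]; s=np.linalg.lstsq(A,(Q[:,:2]**2).sum(1),rcond=None)[0]
print('rim',len(Q),s[:2],np.sqrt(s[2]+s[0]**2+s[1]**2))
# tray
hsv=cv2.cvtColor(g['px'],cv2.COLOR_RGB2HSV)
m=((px.min(2)>140)&(hsv[...,1]<40)&(u>380)&(u<480)&(v>190)&(v<310)).astype(np.uint8)
k=max(cv2.findContours(m,0,1)[0],key=cv2.contourArea); r=cv2.minAreaRect(k); b=cv2.boxPoints(r)
w=onplane(g,b,.026); print('tray px',b.round(1).tolist(),'\n',w.round(4),w.mean(0),np.linalg.norm(np.diff(w,axis=0),axis=1))
for n,p,h in [('pole',(195,255),0.01),('bell',(245,314),.04),('stamp',(341,314),.06),('pad',(353,183),.012),('purple',(243,246),.028),('pencil',(307,203),.078)]: print(n,onplane(g,[p],h).round(3), c[p[1],p[0]].round(3))
# pole/hook points
m=(z>.3)&(u<260)&(v<330)&(v>180); H=c[m]
for lo in np.arange(.3,1.1,.1):
    t=H[(H[:,2]>lo)&(H[:,2]<lo+.1)]
    if len(t): print(lo.round(1),len(t),t.min(0).round(3),t.max(0).round(3))
```

```text
nut cloud 213 [ 0.54803168 -0.04403404  0.12989192] [ 0.53013923 -0.06219763  0.11575851] [ 0.56795284 -0.02549498  0.1380652 ]
rim 633 [ 0.54936224 -0.0433957 ] 0.07504187854162676
tray px [[390.70001220703125, 292.20001220703125], [402.5, 197.8000030517578], [469.0, 206.10000610351562], [457.20001220703125, 300.5]] 
 [[ 0.421  -0.2612  0.026 ]
 [ 0.656  -0.2977  0.026 ]
 [ 0.6336 -0.4666  0.026 ]
 [ 0.3973 -0.4267  0.026 ]] [ 0.52698485 -0.36305919  0.026     ] [0.23784888 0.17041211 0.23963442]
pole [[0.52  0.223 0.01 ]] [0.517 0.216 0.046]
bell [[0.373 0.095 0.04 ]] [0.374 0.094 0.046]
stamp [[ 0.371 -0.136  0.06 ]] [ 0.371 -0.136  0.064]
pad [[ 0.698 -0.175  0.012]] [ 0.698 -0.175  0.01 ]
purple [[0.54  0.101 0.028]] [0.54  0.101 0.026]
pencil [[ 0.636 -0.059  0.078]] [ 0.636 -0.059  0.079]
0.3 94 [0.512 0.216 0.301] [0.523 0.227 0.4  ]
0.4 134 [0.459 0.216 0.4  ] [0.524 0.268 0.5  ]
0.5 840 [0.422 0.216 0.5  ] [0.524 0.306 0.6  ]
0.6 387 [0.48  0.217 0.6  ] [0.525 0.254 0.637]
```

View pics/nutcrop.png

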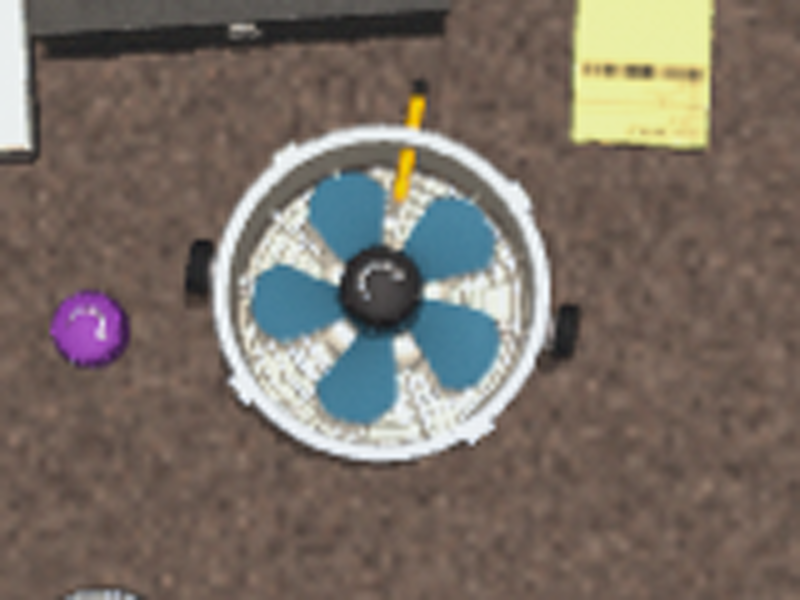

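The crop confirms it: the black nut is centred on the fan at about (381,288) in the crop, and the purple decoy stands apart on the counter. I'll retract the arm first, to swing round between the base and the pole, which stands at (0.52, 0.22).

Emit:
{"method": "arm_command", "body": {
  "targets": [
    [[0,-0.06,0,0,0,0],[0,-0.06,0,0,0,0],[0,-0.06,0,0,0,0],[0,-0.06,0,0,0,0]]
  ]
}}

```text
clock: 0.65
position: [0.0936, 0.3713, 0.2066]
ee_rot: [0.387, 3.118, -0.0]
force: [-1.6, -0.1, 1.5]
width: 1.0
gripper_force: 0.0
```

Run:
```python
from h import *
s=arm.observe(); print({k:np.round(v,3).tolist() for k,v in s.items()})
```

```text
{'clock': 0.65, 'joints': [-1.446, 0.038, -0.018, 2.108, 0.001, 0.996, -0.141], 'dq': [-0.041, -0.825, -0.114, 0.924, 0.002, -0.111, -0.153], 'joint_efforts': [0.759, -24.278, 0.808, -30.642, 0.054, 0.185, 0.34], 'position': [0.094, 0.371, 0.207], 'ee_rot': [0.387, 3.118, -0.0], 'force': [-1.636, -0.115, 1.454], 'ft_torque': [0.042, -0.01, 0.029], 'gripper_force': 0.0, 'width': 1.0}
```

Emit:
{"method": "arm_command", "body": {
  "targets": [
    [[-0.0595,-0.0047,0,0,0,0.156],[-0.0595,-0.0047,0,0,0,0.156],[-0.0595,-0.0047,0,0,0,0.156],[-0.0595,-0.0047,0,0,0,0.156],[-0.0595,-0.0047,0,0,0,0.156],[-0.0595,-0.0047,0,0,0,0.156],[-0.0595,-0.0047,0,0,0,0.156],[-0.0595,-0.0047,0,0,0,0.156],[-0.0595,-0.0047,0,0,0,0.156],[0,0,0,0,0,0]]
  ]
}}

```text
clock: 1.9
position: [0.3814, -0.0327, 0.207]
ee_rot: [2.318, 2.12, 0.0]
force: [-0.7, 0.8, -0.6]
width: 1.002
gripper_force: 0.0
```

Run:
```python
from h import *
s=arm.observe(); print({k:np.round(v,3).tolist() for k,v in s.items()})
Rm=R.from_rotvec(s['ee_rot']).as_matrix(); print(Rm.round(3)); print('delta tool to nut',Rm.T@(np.array([.549,-.0437,.133])-s['position']))
g=grab('wrist'); save(g,'w0.png'); print(g['T'].round(3))
```

```text
{'clock': 1.9, 'joints': [-0.719, -0.005, 0.684, 2.149, 0.004, 0.996, -0.126], 'dq': [-0.048, 0.013, -0.091, -0.005, -0.029, -0.003, 0.0], 'joint_efforts': [2.243, -22.298, 2.012, -29.136, 0.512, 0.06, -0.014], 'position': [0.381, -0.033, 0.207], 'ee_rot': [2.318, 2.12, 0.0], 'force': [-0.657, 0.799, -0.569], 'ft_torque': [-0.049, -0.012, -0.014], 'gripper_force': 0.0, 'width': 1.002}
[[ 0.089  0.996  0.   ]
 [ 0.996 -0.089  0.   ]
 [ 0.     0.    -1.   ]]
delta tool to nut [0.00404496 0.16792288 0.07405999]
[[ 0.996 -0.085 -0.025  0.39 ]
 [-0.089 -0.951 -0.296  0.048]
 [ 0.001  0.297 -0.955  0.385]
 [ 0.     0.     0.     1.   ]]
```

Emit:
{"method": "arm_command", "body": {
  "targets": [
    [[0.004,0.056,0,0,0,0],[0,0.056,0,0,0,0],[0,0.056,0,0,0,0],[0,0,0,0,0,-0.18],[0,0,0,0,0,-0.18],[0,0,0,0,0,-0.18],[0,0,0,0,0,-0.18],[0,0,0,0,0,-0.18],[0,0,0,0,0,-0.18],[0,0,0,0,0,0]]
  ]
}}

```text
clock: 3.2
position: [0.5496, -0.0366, 0.2065]
ee_rot: [-0.882, -3.014, -0.001]
force: [0.4, 0.5, -0.6]
width: 1.001
gripper_force: 0.0
```

Run:
```python
from h import *
s=arm.observe(); print({k:np.round(v,4).tolist() for k,v in s.items()})
Rm=R.from_rotvec(s['ee_rot']).as_matrix(); print(Rm.round(3))
g=grab('wrist'); save(g,'w1.png'); c=cloud(g); z=c[...,2]; px=g['px'].astype(int)
f=np.hypot(c[...,0]-.549,c[...,1]+.0437)<.035
m=f&(z>.12)&(z<.145)&(px.max(2)<110); P=c[m]; print(len(P),np.median(P,0),P.min(0),P.max(0))
v,u=np.nonzero(m); print(u.min(),u.max(),v.min(),v.max())
top=P[P[:,2]>np.percentile(P[:,2],60)-.004]
(cx,cy),r=cv2.minEnclosingCircle(top[:,:2].astype(np.float32)); print(cx,cy,r)
```

```text
{'clock': 3.2, 'joints': [-0.3867, 0.3278, 0.4724, 1.7845, -0.1688, 1.0698, 1.1473], 'dq': [-0.01, 0.0009, 0.0273, 0.0013, -0.0084, 0.001, -0.0933], 'joint_efforts': [0.4402, -52.7199, 5.1084, -29.9927, 0.1856, 0.0854, 1.875], 'position': [0.5496, -0.0366, 0.2065], 'ee_rot': [-0.8817, -3.0144, -0.0011], 'force': [0.3595, 0.4822, -0.5703], 'ft_torque': [-0.0522, -0.0241, -0.0419], 'gripper_force': 0.0, 'width': 1.0006}
[[-0.842  0.539 -0.001]
 [ 0.539  0.842  0.001]
 [ 0.001  0.    -1.   ]]
1683 [ 0.54907411 -0.03830779  0.13203478] [ 0.53333596 -0.05813028  0.12024351] [ 0.56950723 -0.02100891  0.13600344]
291 339 215 263
0.5520856976509094 -0.03984910994768143 0.018131447955965996
```

View pics/w1.png

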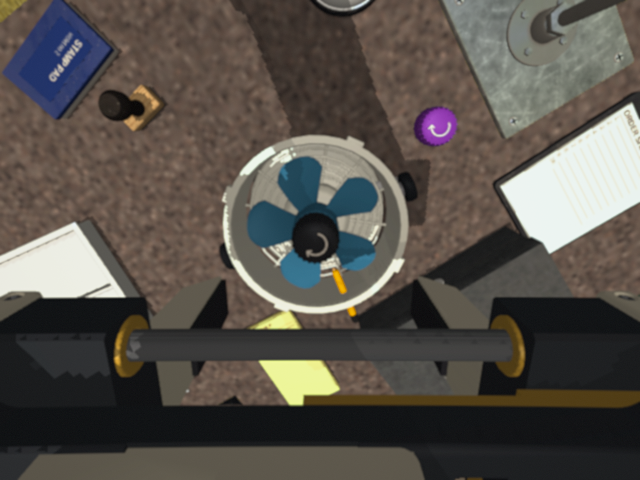

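The wrist view shows the black nut at (315,235) on the blade, with its arrow, and the purple decoy at (437,126). I'll pre-rotate to the start of the joint-7 range and measure again from the other yaw.

Emit:
{"method": "arm_command", "body": {
  "targets": [
    [[0,0,0,0,0,-0.18],[0,0,0,0,0,-0.18],[0,0,0,0,0,-0.18],[0,0,0,0,0,-0.18],[0,0,0,0,0,-0.18],[0,0,0,0,0,-0.18],[0,0,0,0,0,-0.18],[0,0,0,0,0,-0.1],[0,0,0,0,0,0]]
  ],
  "jaw": 0.06
}}

```text
clock: 4.38
position: [0.5496, -0.0377, 0.2067]
ee_rot: [1.203, -2.902, -0.001]
force: [0.5, -0.7, 0.1]
width: 0.653
gripper_force: 0.0
```

```bash
cat > nut.py <<'E'
from h import *
def nut(g,guess=(.549,-.042),z0=.133,v=True):
    px=g['px']; R3=g['T'][:3,:3]
    # project guess
    p=cv2.projectPoints(np.array([[*guess,z0]]),cv2.Rodrigues(R3.T)[0],-R3.T@g['T'][:3,3],g['K'],g['d'])[0].ravel()
    c=cloud(g); z=c[...,2]
    m=((px.max(2)<100)&(z>z0-.007)&(z<z0+.008)&(np.hypot(c[...,0]-guess[0],c[...,1]-guess[1])<.03)).astype(np.uint8)
    m=cv2.morphologyEx(m,cv2.MORPH_CLOSE,np.ones((7,7)))
    k=max(cv2.findContours(m,0,1)[0],key=cv2.contourArea).reshape(-1,2)
    w=onplane(g,k,z0-.003); (x,y),r=cv2.minEnclosingCircle(w[:,:2].astype(np.float32))
    A=np.c_[2*w[:,:2],np.ones(len(w))]; s=np.linalg.lstsq(A,(w[:,:2]**2).sum(1),rcond=None)[0]
    if v: print('proj',p.round(1),'enc',round(x,4),round(y,4),round(r,4),'fit',s[:2].round(4),np.sqrt(s[2]+s[0]**2+s[1]**2).round(4),'zmed',np.median(z[m>0]).round(4))
E
python3 - <<'E'
from nut import *
s=arm.observe(); print({k:np.round(v,4).tolist() for k,v in s.items() if k in('joints','position','ee_rot','force','clock','width')})
Rm=R.from_rotvec(s['ee_rot']).as_matrix(); print(Rm.round(3))
nut(grab('wrist')); nut(grab('top'));nut(grab('side'))
E
```

```text
{'clock': 4.375, 'joints': [-0.1757, 0.3137, 0.1928, 1.7676, -0.068, 1.0672, 2.3977], 'position': [0.5496, -0.0377, 0.2067], 'ee_rot': [1.2033, -2.9017, -0.0008], 'force': [0.5377, -0.7119, 0.1008], 'width': 0.6526}
[[-0.707 -0.708 -0.   ]
 [-0.708  0.707  0.   ]
 [ 0.     0.001 -1.   ]]
proj [316.4 232.6] enc 0.5511 -0.0413 0.0186 fit [ 0.5512 -0.0414] 0.0177 zmed 0.1324Traceback (most recent call last):
  File "<stdin>", line 4, in <module>
  File "nut.py", line 9, in nut
    k=max(cv2.findContours(m,0,1)[0],key=cv2.contourArea).reshape(-1,2)
      ~~~^^^^^^^^^^^^^^^^^^^^^^^^^^^^^^^^^^^^^^^^^^^^^^^^
ValueError: max() iterable argument is empty
```

Emit:
{"method": "arm_command", "body": {
  "targets": [
    [[0.0028,-0.0033,0.02,0,0,0],[0,0,0.03,0,0,0],[0,0,0.0285,0,0,0],[0,0,0,0,0,0],[0,0,0,0,0,0]]
  ]
}}

```text
clock: 5.1
position: [0.5507, -0.0426, 0.1294]
ee_rot: [-1.206, 2.9, -0.001]
force: [0.3, 0.6, 0.7]
width: 0.654
gripper_force: 0.0
```

Emit:
{"method": "arm_command", "body": {
  "targets": [
    [[0,0,0,0,0,0],[0,0,0,0,0,0],[0,0,0,0,0,0]]
  ],
  "jaw": 0.034,
  "newtons": 3
}}

```text
clock: 5.48
position: [0.5503, -0.0427, 0.1289]
ee_rot: [-1.207, 2.9, -0.0]
force: [-0.5, 0.2, 0.7]
width: 0.392
gripper_force: 0.0
```

```bash
cat > st.py <<'E'
from h import *
s=arm.observe(); Rm=R.from_rotvec(s['ee_rot']).as_matrix()
print('t',round(s['clock'],2),'pos',np.round(s['position'],4),'F tool',(Rm.T@s['force']).round(2),'M tool',(Rm.T@s['ft_torque']).round(3),'w',round(s['width']*.0918,4),'g',s['gripper_force'],'q7',s['joints'][6].round(3),'yaw x',np.degrees(np.arctan2(Rm[1,0],Rm[0,0])).round(1))
E
python3 st.py
```

```text
t 5.47 pos [ 0.5503 -0.0427  0.1289] F tool [ 0.2   0.45 -0.69] M tool [-0.045  0.012 -0.035] w 0.0359 g 0.0 q7 2.429 yaw x -134.8
```

Emit:
{"method": "arm_command", "body": {
  "targets": [
    [[0,0,0,0,0,0],[0,0,0,0,0,0],[0,0,0,0,0,0]]
  ],
  "jaw": 0.02,
  "newtons": 3
}}

```text
clock: 5.85
position: [0.5501, -0.0427, 0.1284]
ee_rot: [-1.208, 2.9, 0.0]
force: [-0.4, 0.2, 0.4]
width: 0.217
gripper_force: 0.0
```

```bash
python3 st.py; python3 -c "
from h import *
g=grab('side'); save(g,'s1.png',(220,180,400,315),4)"
```

```text
t 5.85 pos [ 0.5501 -0.0427  0.1284] F tool [ 0.19  0.42 -0.41] M tool [-0.063  0.067  0.03 ] w 0.0199 g 0.0 q7 2.429 yaw x -134.8
```

View pics/s1.png

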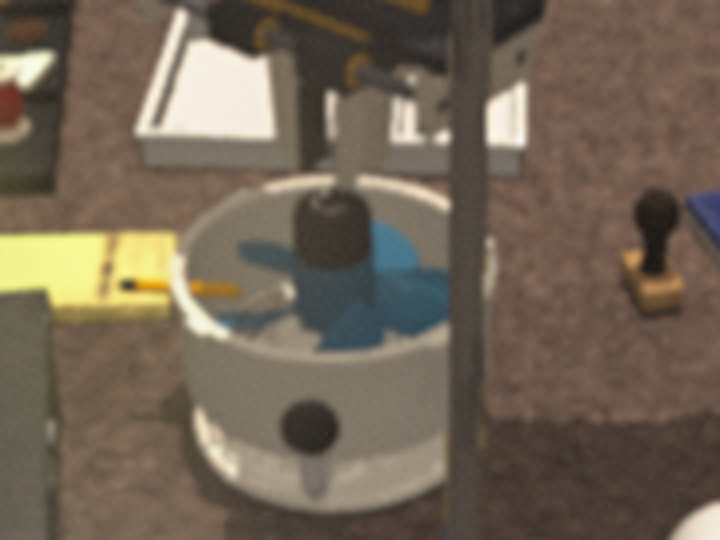

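The side crop shows the fingertips at about (315–360, 180), level with the nut top at (333,200), so they closed above or behind the nut without touching it. I'll compare with where the tips ought to appear.

Run:
```python
from h import *
s=arm.observe(); Rm=R.from_rotvec(s['ee_rot']).as_matrix(); p=np.array(s['position'])
g=grab('side'); R3=g['T'][:3,:3]
def pr(X): return cv2.projectPoints(np.atleast_2d(X).astype(float),cv2.Rodrigues(R3.T)[0],-R3.T@g['T'][:3,3],g['K'],g['d'])[0].reshape(-1,2)
X=[p,p+Rm@[0,.0,.019],p+Rm@[0,.01,.019],p+Rm@[0,-.01,.019],[.549,-.0435,.133],[.549,-.0435,.105],[.549,-.0435,.098]]
q=pr(np.array(X)); print(np.c_[q,(q-[220,180])*4].round(0))
c=cloud(g)
# nut seen in side: crop (333,240) => px
for u,v in [(220+333//4,180+215//4),(220+333//4,180+240//4),(220+360//4,180+160//4),(220+315//4,180+140//4),(220+340//4,180+190//4)]: print(u,v,c[v,u].round(4))
print(arm.__dict__.get('tip_reach',None), getattr(arm,'tip_reach',None))
w=grab('wrist'); save(w,'w2.png',(200,150,480,360),2)
```

```text
[[303. 231. 330. 205.]
 [303. 240. 331. 239.]
 [307. 242. 347. 246.]
 [299. 238. 315. 231.]
 [303. 229. 332. 196.]
 [303. 241. 333. 245.]
 [303. 244. 334. 257.]]
303 233 [ 0.55   -0.0265  0.1352]
303 240 [ 0.5506 -0.0205  0.1235]
310 220 [ 0.5372 -0.0154  0.1696]
298 215 [ 0.5574 -0.0464  0.1628]
305 227 [ 0.5448 -0.0485  0.1342]
None 0.019
```

View pics/w2.png

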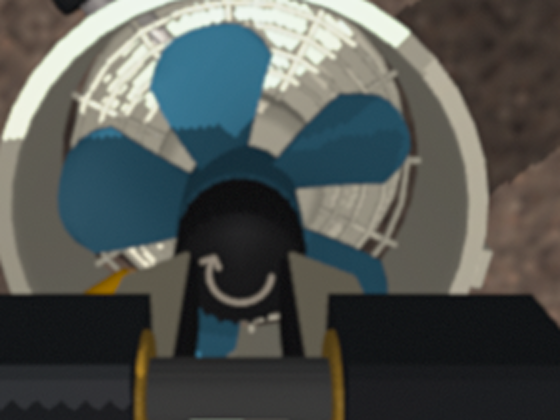

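Run:
```python
from h import *
s=arm.observe(); Rm=R.from_rotvec(s['ee_rot']).as_matrix(); p=np.array(s['position'])
g=grab('wrist'); c=(cloud(g)-p)@Rm
for a,b in [(170,290),(178,268),(170,300),(320,290),(300,262),(350,290),(240,200),(240,230),(240,260),(240,300),(240,315),(290,300),(190,300)]:
    u,v=200+a//2,150+b//2; print((a,b),c[v,u].round(4),g['px'][v,u])
print(g['T'],p)
```

```text
(170, 290) [ 0.0097 -0.0153 -0.0407] [95 89 77]
(178, 268) [ 0.0094 -0.0145 -0.029 ] [96 91 78]
(170, 300) [ 0.0093 -0.0149 -0.0446] [96 91 77]
(320, 290) [ 0.0098  0.0173 -0.0407] [96 91 78]
(300, 262) [ 0.009   0.0143 -0.0247] [94 89 77]
(350, 290) [ 0.0096  0.0238 -0.0404] [92 87 75]
(240, 200) [ 0.0152 -0.      0.002 ] [16 15 16]
(240, 230) [ 0.0091 -0.     -0.0048] [36 36 37]
(240, 260) [ 0.0005 -0.     -0.005 ] [29 29 30]
(240, 300) [-0.011  -0.     -0.0059] [123 115 104]
(240, 315) [-0.0161 -0.     -0.0044] [20 22 22]
(290, 300) [ 0.0082  0.0107 -0.0423] [13 13 15]
(190, 300) [ 0.0077 -0.0109 -0.0415] [16 16 16]
[[-7.09909848e-01  6.72041984e-01  2.10683599e-01  4.94257900e-01]
 [ 7.04292139e-01  6.77727890e-01  2.11323188e-01 -9.93899423e-02]
 [-7.68096408e-04  2.98403215e-01 -9.54439590e-01  3.06596672e-01]
 [ 0.00000000e+00  0.00000000e+00  0.00000000e+00  1.00000000e+00]] [ 0.5500159  -0.04265661  0.12839011]
```

Run:
```python
from h import *
s=arm.observe(); Rm=R.from_rotvec(s['ee_rot']).as_matrix(); p=np.array(s['position'])
g=grab('wrist'); c=(cloud(g)-p)@Rm
m=(abs(c[...,0])<.012)&(c[...,1]>-.04)&(c[...,1]<.04)&(c[...,2]<-.0075)&(c[...,2]>-.046)
for ylo in np.arange(-.04,.04,.005):
    k=m&(c[...,1]>=ylo)&(c[...,1]<ylo+.005)
    if k.sum(): 
        i=np.argmax(np.where(k,c[...,2],-9)); v,u=divmod(i,640); print(ylo.round(3),k.sum(),c[v,u].round(4),(u,v),g['px'][v,u])
for u in (284,290,296,344,350):
    print(u,[(v,*(c[v,u]*1000).round(0).astype(int),g['px'][v,u].sum()//3) for v in range(262,302,4)])
```

```text
-0.03 39 [ 0.0092 -0.0253 -0.0317] (np.int64(265), np.int64(287)) [99 91 74]
-0.025 143 [ 0.0094 -0.0202 -0.0279] (np.int64(277), np.int64(283)) [107 102  88]
-0.02 227 [ 0.0096 -0.0155 -0.0227] (np.int64(288), np.int64(278)) [82 78 68]
-0.015 402 [ 0.0093 -0.0128 -0.0196] (np.int64(294), np.int64(276)) [57 54 47]
-0.01 1 [-0.0071 -0.0076 -0.0075] (np.int64(306), np.int64(295)) [125 116 105]
-0.005 1 [-0.0101 -0.0038 -0.0076] (np.int64(313), np.int64(300)) [133 124 112]
0.005 143 [ 0.0072  0.0098 -0.0209] (np.int64(340), np.int64(281)) [17 16 19]
0.01 298 [ 0.0097  0.0127 -0.0204] (np.int64(346), np.int64(276)) [74 71 61]
0.015 219 [ 0.0091  0.0159 -0.0226] (np.int64(353), np.int64(279)) [81 83 76]
0.02 131 [ 0.009   0.0202 -0.0269] (np.int64(363), np.int64(283)) [88 88 79]
0.025 27 [ 0.0095  0.0251 -0.0323] (np.int64(375), np.int64(287)) [80 84 80]
284 [(262, np.int64(-8), np.int64(-24), np.int64(42), np.uint64(62)), (266, np.int64(-11), np.int64(-24), np.int64(42), np.uint64(61)), (270, np.int64(-32), np.int64(-29), np.int64(87), np.uint64(117)), (274, np.int64(-48), np.int64(-32),
[... 2306 characters left out ...]
8, np.int64(9), np.int64(10), np.int64(-41), np.uint64(15))]
350 [(262, np.int64(6), np.int64(17), np.int64(8), np.uint64(46)), (266, np.int64(5), np.int64(17), np.int64(3), np.uint64(20)), (270, np.int64(3), np.int64(17), np.int64(3), np.uint64(17)), (274, np.int64(1), np.int64(17), np.int64(1), np.uint64(14)), (278, np.int64(10), np.int64(14), np.int64(-23), np.uint64(79)), (282, np.int64(10), np.int64(14), np.int64(-27), np.uint64(88)), (286, np.int64(9), np.int64(14), np.int64(-30), np.uint64(87)), (290, np.int64(9), np.int64(13), np.int64(-35), np.uint64(87)), (294, np.int64(9), np.int64(13), np.int64(-39), np.uint64(87)), (298, np.int64(10), np.int64(13), np.int64(-44), np.uint64(87))]
```

Fingertip depths in the wrist view end at tool z ≈ −0.0195. So the real tips sit 19 mm behind the reported TCP, not ahead of it, and the side view agrees because the fingers closed above the nut with no contact. I'll reopen, go 37 mm lower, and close gently.

Emit:
{"method": "arm_command", "body": {
  "targets": [
    [[0,0,0,0,0,0],[0,0,0,0,0,0],[0,0,0,0,0,0],[0,0,0,0,0,0]]
  ],
  "jaw": 0.06
}}

```text
clock: 6.6
position: [0.5501, -0.0426, 0.1284]
ee_rot: [-1.208, 2.9, 0.0]
force: [-0.4, 0.4, 0.3]
width: 0.603
gripper_force: 0.0
```

Emit:
{"method": "arm_command", "body": {
  "targets": [
    [[0,0,0.012,0,0,0],[0,0,0.012,0,0,0],[0,0,0.013,0,0,0],[0,0,0,0,0,0],[0,0,0,0,0,0]]
  ]
}}

```text
clock: 7.22
position: [0.5502, -0.0427, 0.0914]
ee_rot: [1.208, -2.9, 0.0]
force: [-0.0, -0.3, -0.2]
width: 0.653
gripper_force: 0.0
```

```bash
python3 st.py
```

```text
t 7.22 pos [ 0.5502 -0.0427  0.0914] F tool [ 0.22 -0.19  0.22] M tool [-0.089  0.024 -0.027] w 0.0599 g 0.0 q7 2.439 yaw x -134.8
```

Emit:
{"method": "arm_command", "body": {
  "targets": [
    [[0,0,0,0,0,0],[0,0,0,0,0,0],[0,0,0,0,0,0],[0,0,0,0,0,0]]
  ],
  "jaw": 0.034,
  "newtons": 3
}}

```text
clock: 7.72
position: [0.5502, -0.0426, 0.0916]
ee_rot: [-1.208, 2.9, -0.0]
force: [-1.1, 0.4, 2.0]
width: 0.408
gripper_force: 3.0
```

```bash
python3 st.py
```

```text
t 7.72 pos [ 0.5502 -0.0426  0.0916] F tool [ 0.43  1.06 -2.04] M tool [-0.151  0.013 -0.023] w 0.0375 g 3.000758760196902 q7 2.439 yaw x -134.8
```

Emit:
{"method": "arm_command", "body": {
  "targets": [
    [[0,0,0,0,0,0],[0,0,0,0,0,0]]
  ],
  "newtons": 30
}}

```text
clock: 7.98
position: [0.5502, -0.0426, 0.0916]
ee_rot: [-1.208, 2.9, -0.0]
force: [-1.3, 0.2, 3.6]
width: 0.4
gripper_force: 30.0
```

```bash
python3 st.py
```

```text
t 7.97 pos [ 0.5502 -0.0426  0.0916] F tool [ 0.72  1.05 -3.56] M tool [-0.241  0.013 -0.047] w 0.0367 g 30.001365576172248 q7 2.439 yaw x -134.8
```

Emit:
{"method": "arm_command", "body": {
  "targets": [
    [[0,0,0,0,0,0.08],[0,0,-0.0001,0,0,0.08]]
  ]
}}

```text
clock: 8.22
position: [0.5502, -0.0428, 0.0917]
ee_rot: [-0.968, 2.988, -0.0]
force: [-0.6, -0.3, 2.3]
width: 0.407
gripper_force: 30.0
```

```bash
python3 st.py
```

```text
t 8.22 pos [ 0.5502 -0.0428  0.0917] F tool [ 0.63  0.14 -2.35] M tool [-0.098  0.074 -0.023] w 0.0373 g 29.999220098834485 q7 2.302 yaw x -144.1
```

Emit:
{"method": "arm_command", "body": {
  "targets": [
    [[0,0,-0.0001,0,0,0.1],[0,0,-0.0001,0,0,0.1],[0,0,-0.0001,0,0,0.1]]
  ]
}}

```text
clock: 8.6
position: [0.55, -0.0427, 0.0919]
ee_rot: [-0.51, 3.1, 0.0]
force: [0.3, 1.2, 2.1]
width: 0.405
gripper_force: 30.0
```

```bash
python3 st.py
```

```text
t 8.6 pos [ 0.55   -0.0427  0.0919] F tool [-0.7   1.08 -2.13] M tool [-0.137  0.142 -0.02 ] w 0.0372 g 29.998466880060732 q7 2.048 yaw x -161.3
```

Emit:
{"method": "arm_command", "body": {
  "targets": [
    [[0,0,-0.0001,0,0,0.1],[0,0,-0.0001,0,0,0.1],[0,0,-0.0001,0,0,0.1]]
  ]
}}

```text
clock: 8.98
position: [0.5496, -0.0424, 0.092]
ee_rot: [0.041, -3.14, -0.001]
force: [-1.5, 0.8, 2.8]
width: 0.403
gripper_force: 30.0
```

Emit:
{"method": "arm_command", "body": {
  "targets": [
    [[0,0,-0.0002,0,0,0.1],[0,0,-0.0002,0,0,0.1],[0,0,-0.0001,0,0,0.1]]
  ]
}}

```text
clock: 9.35
position: [0.5492, -0.0419, 0.0925]
ee_rot: [-0.428, -3.111, -0.001]
force: [-2.1, 3.1, 4.1]
width: 0.403
gripper_force: 30.0
```

Emit:
{"method": "arm_command", "body": {
  "targets": [
    [[0.0004,0.0004,-0.0003,0,0,0],[0.0004,0.0004,-0.0003,0,0,0.05],[0,0.0001,-0.0002,0,0,0.1]]
  ]
}}

```text
clock: 9.72
position: [0.5494, -0.0416, 0.0933]
ee_rot: [-0.656, -3.072, -0.0]
force: [-0.4, 0.1, -0.6]
width: 0.404
gripper_force: 30.0
```

```bash
python3 st.py
```

```text
t 9.72 pos [ 0.5494 -0.0416  0.0933] F tool [ 0.41 -0.02  0.62] M tool [-0.135  0.185  0.047] w 0.0371 g 29.99675443279557 q7 1.423 yaw x 155.9
```

Emit:
{"method": "arm_command", "body": {
  "targets": [
    [[0,0.0001,-0.0001,0,0,0.1],[0,0.0001,-0.0002,0,0,0.1],[0,0.0001,-0.0001,0,0,0.1]]
  ]
}}

```text
clock: 10.1
position: [0.5493, -0.041, 0.0936]
ee_rot: [-1.108, -2.939, -0.0]
force: [-1.7, 1.3, 1.1]
width: 0.402
gripper_force: 30.0
```

```bash
python3 st.py
```

```text
t 10.1 pos [ 0.5493 -0.041   0.0936] F tool [ 2.13 -0.2  -1.06] M tool [-0.035  0.557 -0.026] w 0.0369 g 29.998156037181616 q7 1.176 yaw x 138.7
```

Emit:
{"method": "arm_command", "body": {
  "targets": [
    [[0.0003,0,-0.0002,0,0,0.1],[0.0002,0.0001,-0.0002,0,0,0.1],[0,0,-0.0002,0,0,0.1]]
  ]
}}

```text
clock: 10.48
position: [0.5494, -0.0404, 0.0943]
ee_rot: [-1.535, -2.741, -0.001]
force: [0.1, 2.6, 0.5]
width: 0.405
gripper_force: 30.0
```

```bash
python3 st.py
```

```text
t 10.47 pos [ 0.5494 -0.0404  0.0943] F tool [ 2.13  1.47 -0.53] M tool [-0.173  0.406 -0.026] w 0.0372 g 29.99788575572893 q7 0.931 yaw x 121.5
```

Emit:
{"method": "arm_command", "body": {
  "targets": [
    [[0.0004,0.0003,-0.0001,0,0,0.1],[0.0002,0.0002,-0.0002,0,0,0.1],[0.0001,0.0001,-0.0002,0,0,0.1]]
  ]
}}

```text
clock: 10.85
position: [0.5498, -0.0399, 0.0949]
ee_rot: [1.928, 2.48, 0.0]
force: [-0.6, 0.6, 0.9]
width: 0.407
gripper_force: 30.0
```

```bash
python3 st.py
```

```text
t 10.85 pos [ 0.5498 -0.0399  0.0949] F tool [ 0.77 -0.41 -0.9 ] M tool [ 0.001  0.219 -0.057] w 0.0374 g 29.99807221116498 q7 0.687 yaw x 104.3
```

Emit:
{"method": "arm_command", "body": {
  "targets": [
    [[0,0.0001,-0.0002,0,0,0.1],[0.0001,0.0001,-0.0002,0,0,0.1],[0,0.0001,-0.0002,0,0,0.1]]
  ]
}}

```text
clock: 11.22
position: [0.5503, -0.0396, 0.0956]
ee_rot: [2.276, 2.165, 0.001]
force: [0.0, 1.1, 1.3]
width: 0.402
gripper_force: 30.0
```

```bash
python3 st.py
```

```text
t 11.22 pos [ 0.5503 -0.0396  0.0956] F tool [ 1.12 -0.03 -1.32] M tool [-0.008  0.242 -0.009] w 0.0369 g 29.998067992273718 q7 0.448 yaw x 87.1
```

Emit:
{"method": "arm_command", "body": {
  "targets": [
    [[0.0002,0.0001,-0.0002,0,0,0.1],[0,0.0001,-0.0002,0,0,0.1],[0,0.0001,-0.0002,0,0,0.1],[0,0.0001,-0.0002,0,0,0.1]]
  ]
}}

```text
clock: 11.72
position: [0.5509, -0.0394, 0.0965]
ee_rot: [2.661, 1.67, 0.001]
force: [1.1, 1.9, 1.5]
width: 0.404
gripper_force: 30.0
```

```bash
python3 st.py
```

```text
t 11.72 pos [ 0.5509 -0.0394  0.0965] F tool [ 2.19  0.16 -1.47] M tool [ 0.033  0.347 -0.047] w 0.0371 g 29.99826606363058 q7 0.131 yaw x 64.2
```

Emit:
{"method": "arm_command", "body": {
  "targets": [
    [[0.0004,0.0001,-0.0003,0,0,0.1],[0.0002,0.0001,-0.0002,0,0,0.1],[0.0001,0.0001,-0.0002,0,0,0.1],[0,0.0001,-0.0002,0,0,0.1]]
  ]
}}

```text
clock: 12.22
position: [0.5517, -0.0394, 0.0974]
ee_rot: [2.939, 1.107, 0.001]
force: [1.1, 1.6, 1.1]
width: 0.406
gripper_force: 30.0
```

```bash
python3 st.py
```

```text
t 12.22 pos [ 0.5517 -0.0394  0.0974] F tool [ 1.88 -0.44 -1.11] M tool [-0.094  0.178 -0.092] w 0.0372 g 29.9980264948681 q7 -0.185 yaw x 41.3
```

Emit:
{"method": "arm_command", "body": {
  "targets": [
    [[0.0003,0.0001,-0.0003,0,0,0.1],[0.0002,0.0001,-0.0003,0,0,0.1],[0,0.0001,-0.0003,0,0,0.1],[0,0.0001,-0.0003,0,0,0.1]]
  ]
}}

```text
clock: 12.72
position: [0.5522, -0.0398, 0.0985]
ee_rot: [3.1, 0.501, 0.001]
force: [2.0, -0.3, -0.9]
width: 0.405
gripper_force: 30.0
```

```bash
python3 st.py
```

```text
t 12.72 pos [ 0.5522 -0.0398  0.0985] F tool [1.83 0.92 0.88] M tool [-0.275  0.173 -0.001] w 0.0372 g 29.997407156042755 q7 -0.503 yaw x 18.4
```

Emit:
{"method": "arm_command", "body": {
  "targets": [
    [[0.0003,0.0001,-0.0004,0,0,0],[0,0,-0.0004,0,0,0]]
  ]
}}

```text
clock: 12.98
position: [0.5519, -0.0398, 0.0991]
ee_rot: [3.1, 0.506, -0.0]
force: [0.9, -1.3, -2.6]
width: 0.405
gripper_force: 30.0
```

Emit:
{"method": "arm_command", "body": {
  "targets": [
    [[0,0.0001,0,0,0,0.1],[0,0.0001,0,0,0,0.1],[0,0.0001,-0.0002,0,0,0.1],[0,0.0001,-0.0002,0,0,0.1]]
  ]
}}

```text
clock: 13.48
position: [0.5525, -0.0402, 0.0998]
ee_rot: [3.138, -0.126, 0.002]
force: [2.5, -1.3, -1.6]
width: 0.408
gripper_force: 30.0
```

```bash
python3 st.py
```

```text
t 13.47 pos [ 0.5525 -0.0402  0.0998] F tool [2.57 1.1  1.63] M tool [-0.467  0.452  0.002] w 0.0374 g 29.99698936357163 q7 -0.839 yaw x -4.6
```

Emit:
{"method": "arm_command", "body": {
  "targets": [
    [[0.0004,0.0002,0,0,0,0.1],[0.0002,0.0001,-0.0001,0,0,0.1],[0,0.0001,-0.0002,0,0,0.1]]
  ]
}}

```text
clock: 13.85
position: [0.5528, -0.0407, 0.1001]
ee_rot: [3.085, -0.594, 0.001]
force: [1.3, -1.3, -0.4]
width: 0.403
gripper_force: 30.0
```

```bash
python3 st.py
```

```text
t 13.85 pos [ 0.5528 -0.0407  0.1001] F tool [1.68 0.74 0.42] M tool [-0.325  0.432  0.027] w 0.037 g 29.997290507890284 q7 -1.117 yaw x -21.8
```

Emit:
{"method": "arm_command", "body": {
  "targets": [
    [[0.0003,0.0001,-0.0002,0,0,0.1],[0,0.0001,-0.0002,0,0,0.1],[0,0.0001,-0.0002,0,0,0.1],[0,0.0001,-0.0002,0,0,0.05]]
  ]
}}

```text
clock: 14.35
position: [0.5527, -0.0413, 0.1009]
ee_rot: [2.934, -1.121, 0.001]
force: [1.3, -2.1, -0.8]
width: 0.404
gripper_force: 30.0
```

```bash
python3 st.py
```

```text
t 14.35 pos [ 0.5527 -0.0413  0.1009] F tool [2.34 0.72 0.78] M tool [-0.285  0.407 -0.013] w 0.0371 g 29.999245716026053 q7 -1.455 yaw x -41.8
```

Emit:
{"method": "arm_command", "body": {
  "targets": [
    [[0.0003,0.0001,-0.0005,0,0,0],[0,0,-0.0005,0,0,0]]
  ]
}}

```text
clock: 14.6
position: [0.5524, -0.0412, 0.1016]
ee_rot: [2.936, -1.118, -0.001]
force: [-0.4, -2.5, -1.9]
width: 0.407
gripper_force: 30.0
```

Emit:
{"method": "arm_command", "body": {
  "targets": [
    [[0,0.0004,-0.0005,0,0,0],[0,0,-0.0005,0,0,0]]
  ]
}}

```text
clock: 14.85
position: [0.5522, -0.0412, 0.1027]
ee_rot: [-2.935, 1.12, 0.001]
force: [-1.1, -1.5, -1.5]
width: 0.408
gripper_force: 30.0
```

```bash
python3 st.py
```

```text
t 14.85 pos [ 0.5522 -0.0412  0.1027] F tool [0.17 1.84 1.48] M tool [-0.443  0.085  0.005] w 0.0375 g 29.99923370196484 q7 -1.458 yaw x -41.8
```

Emit:
{"method": "arm_command", "body": {
  "targets": [
    [[0,0.0003,-0.0005,0,0,0],[0,0,-0.001,0,0,0],[0,0,-0.001,0,0,0]]
  ]
}}

```text
clock: 15.22
position: [0.5523, -0.0412, 0.1053]
ee_rot: [-2.935, 1.12, 0.0]
force: [0.4, 0.3, -0.1]
width: 0.403
gripper_force: 30.0
```

```bash
python3 st.py
```

```text
t 15.22 pos [ 0.5523 -0.0412  0.1053] F tool [ 0.14 -0.5   0.15] M tool [-0.098 -0.146  0.013] w 0.037 g 29.999756708275527 q7 -1.463 yaw x -41.8
```

It came free: it now rises with only its weight on the tool. Next I lift it clear and check.

Emit:
{"method": "arm_command", "body": {
  "targets": [
    [[0,0,-0.003,0,0,0],[0,0,-0.005,0,0,0],[0,0,-0.009,0,0,0],[0,0,-0.009,0,0,0],[0,0,-0.009,0,0,0],[0,0,0,0,0,0],[0,0,0,0,0,0]]
  ]
}}

```text
clock: 16.1
position: [0.5521, -0.0413, 0.1401]
ee_rot: [-2.935, 1.12, 0.0]
force: [-0.0, 0.1, -0.3]
width: 0.405
gripper_force: 30.0
```

```bash
python3 st.py; python3 -c "
from h import *
g=grab('side'); save(g,'s2.png',(220,160,400,295),4)"
```

```text
t 16.1 pos [ 0.5521 -0.0413  0.1401] F tool [-0.06 -0.03  0.32] M tool [-0.058 -0.173 -0.015] w 0.0372 g 29.999671750701964 q7 -1.536 yaw x -41.8
```

View pics/s2.png

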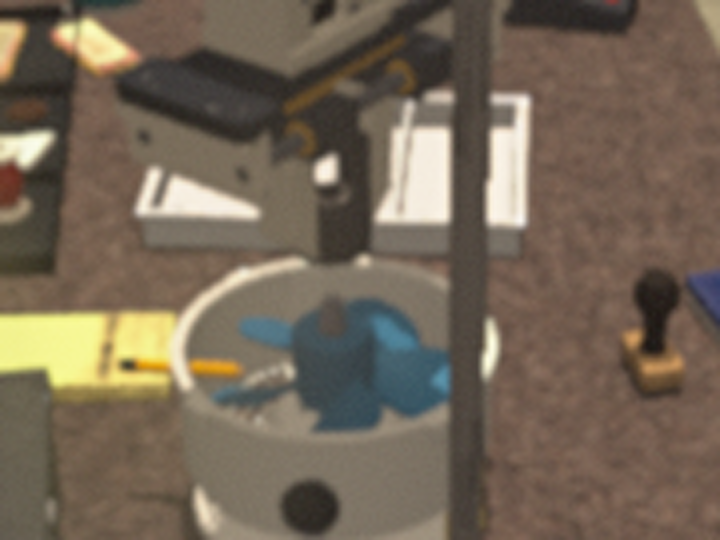

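The nut is in the jaws at (340,220), the bare shaft shows at (333,313), and the blade is still on. Next I carry the nut over to the tray.

Emit:
{"method": "arm_command", "body": {
  "targets": [
    [[0.0165,0.0372,0,0,0,0],[0.0165,0.0372,0,0,0,0],[0.0165,0.0372,0,0,0,0],[0.0165,0.0372,0,0,0,0],[0.0165,0.0372,0,0,0,0],[0.0165,0.0372,0,0,0,0],[0.0165,0.0372,0,0,0,0],[0.0165,0.0372,0,0,0,0]]
  ]
}}

```text
clock: 17.15
position: [0.4517, -0.3524, 0.1398]
ee_rot: [-2.935, 1.12, 0.001]
force: [0.4, 0.2, -0.8]
width: 0.405
gripper_force: 30.0
```

Emit:
{"method": "arm_command", "body": {
  "targets": [
    [[0,0,0,0,0,-0.145],[0,0,0,0,0,-0.145],[0,0,0,0,0,-0.145],[0,0,0,0,0,-0.135],[0,0,0,0,0,0]]
  ]
}}

```text
clock: 17.77
position: [0.4522, -0.3512, 0.14]
ee_rot: [-3.131, 0.251, 0.0]
force: [0.3, 0.6, -0.1]
width: 0.408
gripper_force: 30.0
```

```bash
python3 st.py
python3 - <<'E'
from h import *
s=arm.observe(); g=grab('wrist'); c=cloud(g); z=c[...,2]
# tray walls: points with z in .02-.032 near tray
m=(z>.020)&(z<.032)&(c[...,0]>.36)&(c[...,0]<.70)&(c[...,1]<-.24)&(c[...,1]>-.50)&(g['px'].min(2)>90)
P=c[m][:,:2]; print(len(P)); r=cv2.minAreaRect(P.astype(np.float32)); print('rect',r,cv2.boxPoints(r).round(4).tolist())
t=grab('top'); ct=cloud(t); m=(ct[...,2]>.014)&(ct[...,2]<.036)&(ct[...,0]>.36)&(ct[...,0]<.70)&(ct[...,1]<-.24)&(ct[...,1]>-.50)&(t['px'].min(2)>110)
P=ct[m][:,:2]; print(len(P)); print('top',cv2.minAreaRect(P.astype(np.float32)))
save(g,'w3.png')
E
```

```text
t 17.77 pos [ 0.4522 -0.3512  0.14  ] F tool [ 0.23 -0.62  0.05] M tool [-0.043 -0.133  0.03 ] w 0.0374 g 29.998852957505733 q7 -0.581 yaw x -9.2
7386
rect ((0.5163198709487915, -0.3577796518802643), (0.1670166701078415, 0.2094901204109192), 81.13982391357422) [[0.4000000059604645, -0.42419999837875366], [0.6069999933242798, -0.4564000070095062], [0.6327000260353088, -0.2913999855518341], [0.42570000886917114, -0.2590999901294708]]
538
top ((0.5369100570678711, -0.36386406421661377), (0.16673514246940613, 0.21756231784820557), 81.69668579101562)
```

View pics/w3.png

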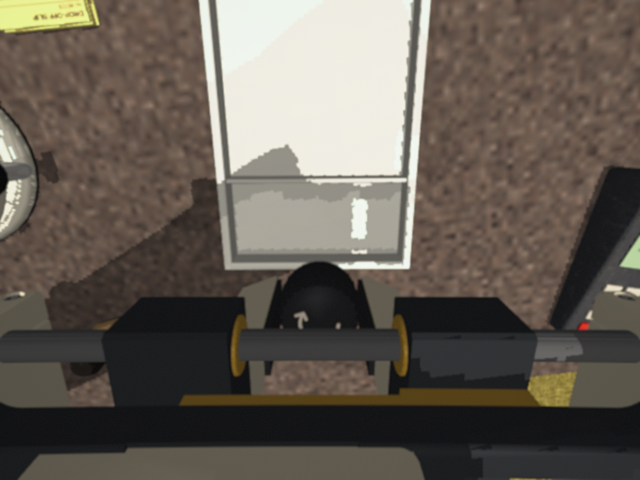

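The wrist view shows the nut held at (318,300). The near tray wall runs along row 268 (columns 225–411) and the cross wall along row 180. I'll cast those onto z=0.026.

Run:
```python
from h import *
s=arm.observe(); g=grab('wrist')
w=onplane(g,[(225,269),(411,269),(227,180),(409,180)],.026)[:,:2]; print(w.round(4))
mid=w[:2].mean(0); mc=w[2:].mean(0); yv=w[0]-w[1]; print('near wall len',np.linalg.norm(yv),'dir to cross',mc-mid,np.linalg.norm(mc-mid))
y=yv/np.linalg.norm(yv); x=np.array([y[1],-y[0]]); print('yaw',np.degrees(np.arctan2(x[1],x[0])))
print('nut_place',mid+x*.039,'blade_place',mid+x*.152, 'from cross', mc-x*.037, mc+x*.076)
```

```text
[[ 0.4266 -0.2605]
 [ 0.3996 -0.4254]
 [ 0.504  -0.2813]
 [ 0.4796 -0.4306]]
near wall len 0.1671431079619411 dir to cross [ 0.07871607 -0.01296794] 0.07977710916288601
yaw -9.289285865219451
nut_place [ 0.45156049 -0.34926852] blade_place [ 0.5630786 -0.3675089] from cross [ 0.45527323 -0.3499686 ] [ 0.56679134 -0.36820898]
```

Emit:
{"method": "arm_command", "body": {
  "targets": [
    [[0,0.0,0.04,0,0,0],[0,0,0.04,0,0,0],[0,0,0.04,0,0,0],[0,0,0.016,0,0,0],[0,0,0.004,0,0,0],[0,0,0.004,0,0,0],[0,0,0,0,0,0],[0,0,0,0,0,0]]
  ]
}}

```text
clock: 18.92
position: [0.4528, -0.3516, -0.003]
ee_rot: [3.131, -0.25, 0.002]
force: [-0.5, 0.0, -0.5]
width: 0.406
gripper_force: 30.0
```

Emit:
{"method": "arm_command", "body": {
  "targets": [
    [[0,0,0.001,0,0,0],[0,0,0.001,0,0,0]]
  ]
}}

```text
clock: 19.18
position: [0.4525, -0.3514, -0.0057]
ee_rot: [3.132, -0.25, 0.0]
force: [0.0, 0.6, 0.4]
width: 0.404
gripper_force: 30.0
```

Emit:
{"method": "arm_command", "body": {
  "targets": [
    [[0,0,0.001,0,0,0],[0,0,0.001,0,0,0],[0,0,0,0,0,0]]
  ]
}}

```text
clock: 19.55
position: [0.4523, -0.3513, -0.0079]
ee_rot: [-3.131, 0.25, 0.0]
force: [-0.7, 0.2, 0.9]
width: 0.402
gripper_force: 30.0
```

Emit:
{"method": "arm_command", "body": {
  "targets": [
    [[0,0,0,0,0,0],[0,0,0,0,0,0],[0,0,0,0,0,0],[0,0,0,0,0,0],[0,0,-0.02,0,0,0],[0,0,-0.05,0,0,0],[0,0,-0.05,0,0,0],[0,0,-0.04,0,0,0]]
  ],
  "jaw": 0.065
}}

```text
clock: 20.55
position: [0.4522, -0.352, 0.1555]
ee_rot: [3.131, -0.251, 0.002]
force: [1.3, -0.4, -0.7]
width: 0.713
gripper_force: 0.0
```

```bash
python3 st.py
python3 - <<'E'
from h import *
s=arm.observe(); g=grab('wrist'); save(g,'w4.png'); c=cloud(g); z=c[...,2]
m=(g['px'].max(2)<70)&(z>.02)&(z<.045)&(np.hypot(c[...,0]-.4525,c[...,1]+.3514)<.04); P=c[m]; print(len(P),P.mean(0),P.max(0),P.min(0))
E
```

```text
t 20.55 pos [ 0.4522 -0.352   0.1555] F tool [1.34 0.15 0.74] M tool [-0.076 -0.108 -0.028] w 0.0655 g 0.0 q7 -0.595 yaw x -9.2
1081 [ 0.45592396 -0.35141705  0.02997473] [ 0.47168887 -0.33270997  0.03381927] [ 0.43523727 -0.36827273  0.02015101]
```

The nut lies in the small compartment: its top is at z≈0.033, centred near (0.454,-0.351). Next is the blade. The TCP positions logged while turning give a shaft axis near (0.551,-0.0412).

Emit:
{"method": "arm_command", "body": {
  "targets": [
    [[0.0081,-0.0539,0,0,0,0],[0.0081,-0.0539,0,0,0,0],[0.0081,-0.0539,0,0,0,0],[0.0081,-0.0539,0,0,0,0],[0.0081,-0.0539,0,0,0,0],[0.0081,-0.0539,0,0,0,0],[0,0,0,0,0,0],[0,0,0,0,0,0]]
  ]
}}

```text
clock: 21.6
position: [0.5514, -0.0404, 0.1529]
ee_rot: [3.131, -0.25, 0.001]
force: [0.8, -0.7, 0.7]
width: 0.712
gripper_force: 0.0
```

```bash
python3 st.py
python3 - <<'E'
from h import *
s=arm.observe(); Rm=R.from_rotvec(s['ee_rot']).as_matrix(); g=grab('wrist'); c=cloud(g); z=c[...,2]; px=g['px'].astype(int)
d=np.hypot(c[...,0]-.551,c[...,1]+.0412); blue=(px[...,2]>px[...,0]+25)
m=blue&(d<.022)&(z>.09); P=c[m]; print('hub top',len(P),np.percentile(P[:,2],[10,50,90]) if len(P) else '', P.min(0),P.max(0))
m=blue&(d>.027)&(d<.065); print('vanes z',np.percentile(c[m][:,2],[1,50,99]))
m=(d<.01)&(z>.112)&(z<.13); print('shaft',m.sum(),c[m].mean(0))
print('d tool',Rm.T@(np.array([.5521,-.0405,.0735])-s['position']))
save(g,'w5.png')
E
```

```text
t 21.6 pos [ 0.5514 -0.0404  0.1529] F tool [ 0.92  0.55 -0.66] M tool [-0.089 -0.132  0.004] w 0.0653 g 0.0 q7 -1.134 yaw x -9.1
hub top 2200 [0.10222948 0.10653768 0.10744289] [ 0.5334672  -0.06076711  0.09002262] [ 0.57293033 -0.02110008  0.10886062]
vanes z [0.07262604 0.08192178 0.08887882]
shaft 373 [ 0.55428672 -0.04125841  0.12039592]
d tool [ 6.80564548e-04 -5.03945487e-05  7.94249714e-02]
```

View pics/w5.png

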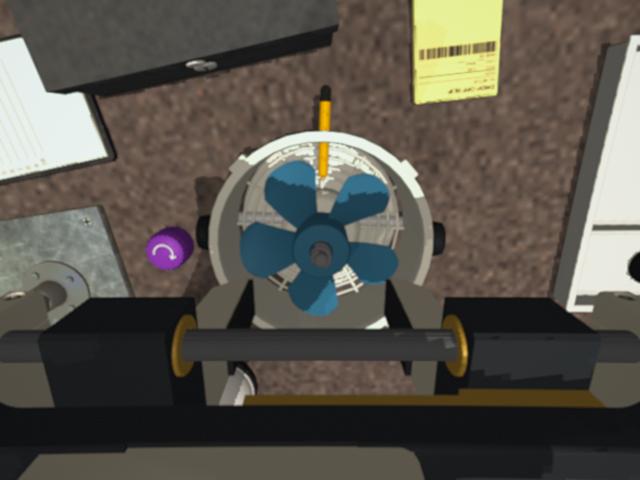

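The wrist view shows the bare shaft at (320,250) with the blade clear of the pencil, which lies between two vanes at (325,150). The nut is in the tray at (637,266). Next I descend over the hub.

Emit:
{"method": "arm_command", "body": {
  "targets": [
    [[0.0007,0,0.03,0,0,0],[0,0,0.025,0,0,0],[0,0,0.015,0,0,0],[0,0,0.0095,0,0,0],[0,0,0,0,0,0],[0,0,0,0,0,0]]
  ]
}}

```text
clock: 22.4
position: [0.5528, -0.0401, 0.0734]
ee_rot: [-3.132, 0.25, -0.002]
force: [-0.5, 1.0, 0.6]
width: 0.708
gripper_force: 0.0
```

Emit:
{"method": "arm_command", "body": {
  "targets": [
    [[0,0,0,0,0,0],[0,0,0,0,0,0],[0,0,0,0,0,0],[0,0,0,0,0,0]]
  ],
  "jaw": 0.035,
  "newtons": 5
}}

```text
clock: 22.9
position: [0.5525, -0.0402, 0.073]
ee_rot: [3.131, -0.25, 0.001]
force: [-0.0, -2.3, 2.0]
width: 0.442
gripper_force: 5.0
```

```bash
python3 st.py
```

```text
t 22.9 pos [ 0.5525 -0.0402  0.073 ] F tool [ 0.35  2.23 -1.95] M tool [-0.375 -0.136 -0.068] w 0.0406 g 5.011320153716952 q7 -1.044 yaw x -9.1
```

Emit:
{"method": "arm_command", "body": {
  "targets": [
    [[0,0.0005,0,0,0,0],[0,0,0,0,0,0],[0,0,-0.002,0,0,0],[0,0,-0.003,0,0,0],[0,0,0,0,0,0]]
  ],
  "newtons": 25
}}

```text
clock: 23.52
position: [0.5522, -0.0404, 0.0779]
ee_rot: [-3.132, 0.25, -0.0]
force: [0.8, -1.4, 0.8]
width: 0.432
gripper_force: 25.0
```

```bash
python3 st.py
```

```text
t 23.52 pos [ 0.5522 -0.0404  0.0779] F tool [ 0.99  1.29 -0.78] M tool [-0.21  -0.133  0.055] w 0.0396 g 24.971811398863792 q7 -1.05 yaw x -9.1
```

Emit:
{"method": "arm_command", "body": {
  "targets": [
    [[0,0.0002,-0.005,0,0,0],[0,0,-0.008,0,0,0],[0,0,-0.009,0,0,0],[0,0,-0.009,0,0,0],[0,0,0,0,0,0]]
  ]
}}

```text
clock: 24.15
position: [0.5528, -0.0406, 0.1096]
ee_rot: [-3.131, 0.25, -0.002]
force: [0.5, -0.3, -0.2]
width: 0.436
gripper_force: 25.0
```

Emit:
{"method": "arm_command", "body": {
  "targets": [
    [[0,0,-0.009,0,0,0],[0,0,-0.009,0,0,0],[0,0,-0.009,0,0,0],[0,0,-0.009,0,0,0],[0,0,-0.009,0,0,0],[0,0,-0.009,0,0,0],[0,0,0,0,0,0]]
  ]
}}

```text
clock: 25.02
position: [0.5526, -0.0406, 0.1634]
ee_rot: [-3.131, 0.25, -0.002]
force: [-0.7, -0.1, -1.4]
width: 0.434
gripper_force: 25.0
```

```bash
python3 st.py; python3 -c "
from h import *
g=grab('side'); save(g,'s3.png',(200,120,420,285),3.6)"
```

```text
t 25.02 pos [ 0.5526 -0.0406  0.1634] F tool [-0.68  0.21  1.38] M tool [-0.055 -0.139  0.003] w 0.0398 g 24.967153631150723 q7 -1.144 yaw x -9.1
```

View pics/s3.png

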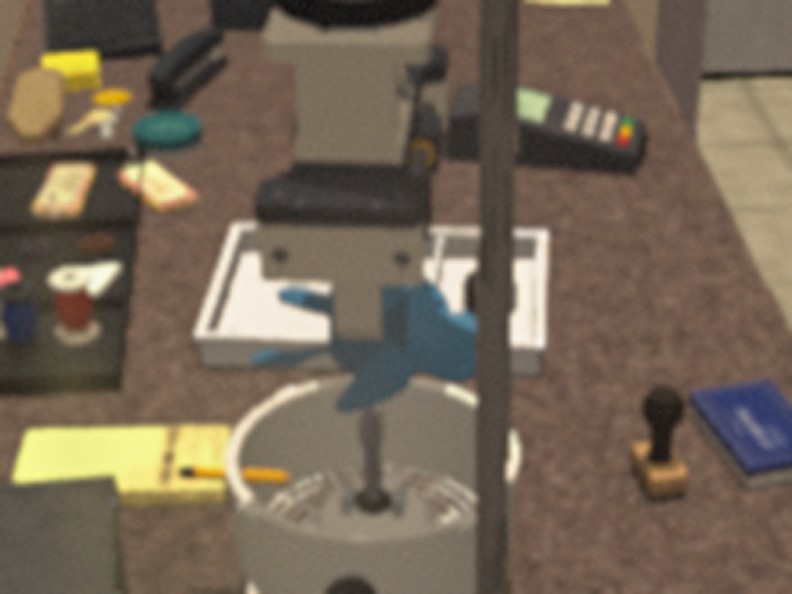

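The blade is clear of the shaft and held upright, and the nut shows in the tray's small compartment at (490,290). Next I carry it to the large compartment.

Emit:
{"method": "arm_command", "body": {
  "targets": [
    [[0.0081,0.04,0,0,0,0],[0.0081,0.04,0,0,0,0],[0.0081,0.04,0,0,0,0],[0.0081,0.04,0,0,0,0],[0.0081,0.04,0,0,0,0],[0.0081,0.04,0,0,0,0],[0.0081,0.04,0,0,0,0],[0.0081,0.04,0,0,0,0],[0,0,0,0,0,0],[0,0,0,0,0,0]]
  ]
}}

```text
clock: 26.32
position: [0.5653, -0.3661, 0.162]
ee_rot: [-3.131, 0.25, 0.001]
force: [-0.5, 1.1, -0.3]
width: 0.433
gripper_force: 25.0
```

```bash
python3 st.py
python3 - <<'E'
from h import *
s=arm.observe(); Rm=R.from_rotvec(s['ee_rot']).as_matrix(); p=np.array(s['position']); g=grab('wrist'); px=g['px'].astype(int); c=cloud(g)
# far wall of tray visible? tray-plane grid
hub=p+Rm@[-.001,.0009,0]; print('hub est',hub,'d tool to place',Rm.T@(np.array([.565,-.368,0])-hub))
m=(c[...,2]>.02)&(c[...,2]<.031)&(px.min(2)>90)&(c[...,0]>.36)&(c[...,0]<.72)&(c[...,1]<-.23)&(c[...,1]>-.52)
q=(c[m][:,:2]-np.array([.527,-.3615]))@np.array([[.987,.160],[-.160,.987]]) # tray frame
print(m.sum(),np.percentile(q,[.5,2,98,99.5],axis=0).round(4))
far=q[q[:,0]>.09]; print('far',len(far),np.percentile(far,[1,50,99],axis=0).round(4) if len(far) else '')
E
```

```text
t 26.32 pos [ 0.5653 -0.3661  0.162 ] F tool [-0.68 -1.01  0.26] M tool [-0.005 -0.13   0.041] w 0.0398 g 24.96710792183876 q7 -0.701 yaw x -9.1
hub est [ 0.56416738 -0.36684874  0.1620034 ] d tool to place [0.00115395 0.00116778 0.16200131]
3650 [[-0.0327 -0.0808]
 [-0.0249 -0.0801]
 [ 0.1203  0.0851]
 [ 0.1211  0.0855]]
far 2163 [[ 0.091  -0.0795]
 [ 0.1162  0.0045]
 [ 0.1211  0.0852]]
```

Emit:
{"method": "arm_command", "body": {
  "targets": [
    [[0.002,0,0.035,0,0,0],[0,0,0.035,0,0,0],[0,0,0.035,0,0,0],[0,0,0.025,0,0,0],[0,0,0.014,0,0,0],[0,0,0.005,0,0,0],[0,0,0,0,0,0],[0,0,0,0,0,0]]
  ]
}}

```text
clock: 27.38
position: [0.5679, -0.3675, 0.0147]
ee_rot: [3.131, -0.25, 0.002]
force: [0.3, -0.3, -0.6]
width: 0.432
gripper_force: 25.0
```

Emit:
{"method": "arm_command", "body": {
  "targets": [
    [[0,0,0.001,0,0,0],[0,0,0.001,0,0,0],[0,0,0,0,0,0]]
  ]
}}

```text
clock: 27.75
position: [0.5674, -0.3671, 0.0117]
ee_rot: [-3.132, 0.25, -0.0]
force: [-0.8, -0.0, -0.9]
width: 0.431
gripper_force: 25.0
```

Emit:
{"method": "arm_command", "body": {
  "targets": [
    [[0,0,0.001,0,0,0],[0,0,0.001,0,0,0],[0,0,0.0005,0,0,0],[0,0,0,0,0,0]]
  ]
}}

```text
clock: 28.25
position: [0.5674, -0.3671, 0.0092]
ee_rot: [-3.132, 0.25, 0.0]
force: [0.3, -0.2, -0.6]
width: 0.429
gripper_force: 25.0
```

Emit:
{"method": "arm_command", "body": {
  "targets": [
    [[0,0,0,0,0,0],[0,0,0,0,0,0],[0,0,0,0,0,0],[0,0,0,0,0,0],[0,0,-0.02,0,0,0],[0,0,-0.05,0,0,0],[0,0,-0.05,0,0,0],[0,0,-0.06,0,0,0],[0,0,0,0,0,0],[0,0,0,0,0,0]]
  ],
  "jaw": 0.065
}}

```text
clock: 29.5
position: [0.5673, -0.367, 0.1899]
ee_rot: [-3.131, 0.25, -0.001]
force: [-0.5, -0.2, -1.0]
width: 0.709
gripper_force: 0.0
```

```bash
python3 st.py
python3 - <<'E'
from h import *
g=grab('side'); c=cloud(g); px=g['px'].astype(int)
w=grab('wrist'); cw=cloud(w); pw=w['px'].astype(int)
a=(pw[...,2]>pw[...,0]+25)&(cw[...,2]>.035)&(cw[...,2]<.055)&(np.hypot(cw[...,0]-.567,cw[...,1]+.367)<.05); P=cw[a]
print('hub',len(P),P.mean(0),np.percentile(P[:,2],[50,95]))
T=P[P[:,2]>.038]; pl=np.linalg.lstsq(np.c_[T[:,:2],np.ones(len(T))],T[:,2],rcond=None)[0]; print('tilt',pl[:2])
save(g,'s4.png',(180,140,420,290),3.3)
E
```

```text
t 29.5 pos [ 0.5673 -0.367   0.1899] F tool [-0.48  0.25  0.95] M tool [-0.023 -0.204  0.012] w 0.0651 g 0.0 q7 -0.721 yaw x -9.1
hub 1142 [ 0.56917328 -0.36747252  0.04180585] [0.0420442  0.04328236]
tilt [-0.00637203 -0.0027113 ]
```

View pics/s4.png

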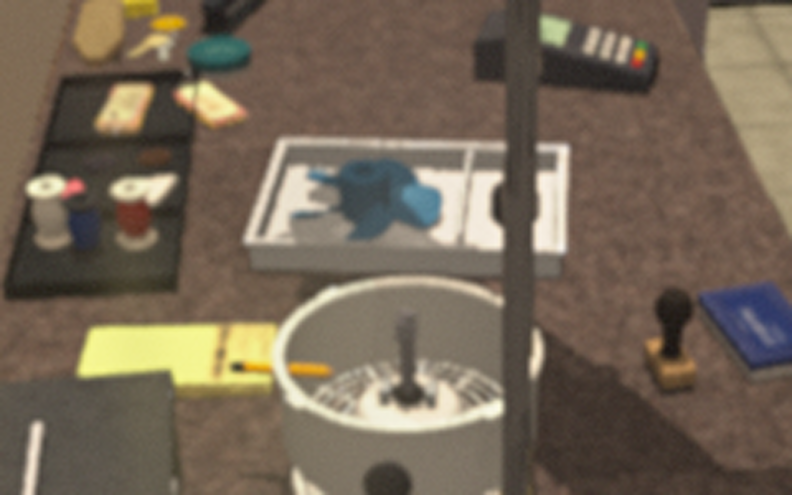

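The blade lies flat and hub-up in the large compartment at (375,200): its hub top is at z 0.042, its tilt under 0.01, and it is centred to a few mm. The nut is in the small compartment and the gripper is clear, so I'm handing in.

```bash
python3 -c "
from cell import arm
print(arm.sign_off())"
```

```text
the job is handed in; nothing more can be done
None
```

I've handed the job in after about 30 s of the 72 s: the nut is in the tray's small compartment and the blade lies flat, hub up, in the large one; nothing was dropped, the bystanders were left alone, and measured tool forces stayed within about 5 N throughout (the verdict itself was not shown).

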